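# Open the cuvette chamber of a photometer

## Robot

A 6-joint arm with a two-finger parallel gripper is mounted at the origin on the work surface. World frame = base frame: x ahead of the robot, y to its left, z up, the work surface at z = 0. Lengths are in mm, angles in rad, forces in N, time in s.
With the tool pointing down it reaches from about 300 to 775 mm from the base axis. Payload 14.6 kg.
Tool frame: the origin (TCP) lies on the centre line of the jaws, within the pads' length; the fingertips stand 8 mm ahead of it and the grasp point (between the pads) lies 11 mm behind it; z points along the fingers, y is the direction in which the jaws open and shut (so a half turn about z gives the same grasp; the last joint's range is limited). The gripper opens to 94 mm and grips with 3 to 60 N. Pads are 16 mm wide; open, the fingers measure 119 mm over their backs; the gripper's body (75 mm by 177 mm) begins 78 mm behind the grasp point.
Start: joints at [1.068, 0.3, 1.521, -0, 1.321, -0.067], TCP at [232.171, 498.584, 213.446] pointing down, gripper open.
Joint ranges: [-3.03, 3.03], [-0.79, 2.21], [0.23, 2.52], [-1.04, 4.18], [0, 3.07], [-2.55, 2.55]. Speed limits (rad/s): [2.22, 2.22, 2.57, 3.14, 3.14, 3.14].

## Interface

Orientations are given as [roll, pitch, yaw] about the fixed x, y, z axes, in that order (R = Rz(yaw) Ry(pitch) Rx(roll)).
In Python, from cell import read_state, cams, manip gives the robot as it stands.
- The arm moves only by the shell command python3 -m handwheel 'ROWS' [OPENING] [FORCE]. ROWS is JSON, a list of rows, each a list of 4 numbers: the shift along the tool's x, y, z in m, then the turn about the tool's z in degrees. In form: [[dx, dy, dz, turn], ...]. A call has 1 to 5 rows; each row is the pose to reach, as a shift and turn from the pose measured when the call began, along the tool's axes at that moment; what a row does not reach only later rows make up. A row lasts 1/8 s, in which the tool goes at most 62.5 mm and 10.7 degrees, less where a joint would pass 70% of its speed; a pose out of reach is approached as far as the arm can. A call with a gripper value outside its range is refused whole. OPENING is the closure, from 0 (fully open) to 1 (shut), set as the call begins (- or left out, the last holds). The fingers move at their own pace and stop on an object; FORCE is the grip in N (left out, the last holds). Time passes only in rows, so rows that repeat a pose let the fingers close. It gives the time, the measured TCP pose, the force and the opening at its end, in the units of the state.
- read_state(): the state, without advancing time (a new reading comes with each control period).
- cams.camera(name): name is "side" or "top" or "wrist"; returns the picture (420x560x3 uint8, red, green, blue); there is no depth.
- cams.get_calibration(name): a dict with "vertical_fov" (degrees; the focal length in pixels is half the picture's height over the tangent of half this angle, whatever the lens; pixels are square), "cx", "cy" (the principal point, pixels), "R" (3x3) and "t" (3): a world point X has camera coordinates R X + t. Camera axes: x right, y down, z forward; pixel columns grow to the right and rows downward; lengths in mm; the calibration is good to about 2 mm. A picture is of the moment at which its call begins: read the wrist's pose just before it. get_calibration takes no time and is no camera call; for the wrist camera it gives the pose at the moment of the call.
- manip.sign_off(): hands the job in, once; it reports no verdict.
The state is a dict: "clock": time; "joints": joint angles; "qd": joint speeds; "effort": joint torques, N m; "eef_pos": TCP position; "eef_rot": TCP orientation; "wrist_force": force on the tool from outside, world axes, zero at the start; "moment": the same for the moment, N m; "finger_gap": finger opening in mm.
Only numpy, scipy, OpenCV 4.12 (cv2) and the standard library are available. Lean on these libraries where they do the work, as an engineer would, in place of code of your own. Each camera call takes 0.05 s, during which the arm holds its last target. There are 200 camera calls.

## Task

Open the cuvette chamber of the bench photometer so that cuvettes can be loaded: press down the release tab in front of the chamber lid with the fingertips until the lid springs ajar, then push the lid up and all the way back until it rests against its stop, and leave it standing open with the tab free. Only press and push, moderately: grip nothing, force nothing, and leave the vial, bottle, jar and box where they stand.

Things in the scene. Friction and masses are not known exactly. Their poses are not given: they have to be found in the camera images.
- photometer: bench photometer, white casing fixed to the bench, 300 deep (x) x 340 wide (y) mm, deck 110 mm high. Origin under its middle; x from the front (panel sloping down towards the robot from x -68 mm) to the rear, y left, z up. Chamber lid on the deck: x -24 to +104, y -45 to +135 mm. Printer door 10 mm high: x 5 to 85, y -160 to -62 mm. Behind x 94 mm the casing is 94 mm high.
- tab (a joint): the release tab, a rocking paddle: angle in rad, 0 at rest, 0.22 pressed right down. It is pressed straight down; it springs back when let go. The latch lets go at about 0.16 (5 mm down at the middle of the paddle; 6.4 mm is right down); pressing it takes about 2 N at first and 5 N right down.
- tab_top (a point): middle of the top of the release tab's paddle, a grey plate 28 mm (photometer's x) by 40 mm (y), tilted a little with its front edge up; at rest 11 mm above the deck, 13 mm in front of the lid's front face and on the lid's centre line; its front edge is 14 mm above the deck. Right down it is 5 mm above the deck.
- lid (a joint): angle of the chamber lid in rad: 0 shut and latched, 1.92 fully open on its stop. When the tab is pressed a spring lifts it softly in about a second to about 0.80 and holds it ajar there; left between 0.8 and about 1.2 it sinks back to 0.8, past about 1.35 it falls gently back to the stop and stays. Pushing it takes under 3 N at its front edge.
- lid_edge (a point): middle of the lower front edge of the lid, which moves with it. The lid is a grey hood 180 mm wide (y), 128 mm long, 27 mm high, hollow beneath, with a rounded front edge; this edge is 124 mm from the hinge line, at deck height when shut and 89 mm above the deck when the spring holds it ajar.
- lid_hinge (a point): middle of the lid's hinge line at its rear, at deck height, does not move; the line runs along the photometer's y. The horizontal direction from tab_top to this point is the photometer's x.
- vial_mid (a point): centre of a capped amber glass vial, 22 mm across, 50 mm high, standing on the photometer's deck to the right of the tab; leave it alone
- reagent_mid (a point): centre of a white reagent bottle, 54 mm across, 130 mm high, standing beside the photometer; leave it alone
- sample_jar_mid (a point): centre of a clear screw-capped sample jar, 62 mm across, 75 mm high, standing beside the photometer; leave it alone
- kit_box_mid (a point): centre of a white carton, 75 x 110 x 45 mm, lying on the bench to the left of the photometer; leave it alone

How it is judged:
By the outcome, as a careful person would: the job done as asked, in the order asked, and still so for the second after the job is handed in, with the robot touching nothing.
It also fails if it takes over 43 s, if anything falls off the work surface, if the arm or the gripper's body presses on something with over 40 N, if the wrist force passes 120 N, or if a joint passes its speed limit or range.

## Working session

There is one attempt and no reset: what is moved stays moved. The work goes in short steps, Python scripts to look and compute and a shell command to move; the robot and the scene stay as the last step left them, time stands still between calls to the robot, and variables do not carry over. Pictures are saved under pics/ and viewed, about 8 in all and at most 12, crops included, and the job is handed in when it is done.

```bash
mkdir -p pics; python3 - <<'E'
from cell import read_state, cams
import cv2,numpy as np
for n in("top","side"):
    im=cams.camera(n); cv2.imwrite(f"pics/{n}0.png",cv2.cvtColor(im,cv2.COLOR_RGB2BGR))
for n in("top","side","wrist"): print(n,cams.get_calibration(n))
print(read_state())
E
```

```text
top {'vertical_fov': 55.85710184012731, 'cx': 275.46292616629836, 'cy': 211.58847682934993, 'R': array([[-0.0262529 , -0.99964415,  0.00472865],
       [-0.99787144,  0.0259233 , -0.05983791],
       [ 0.05969403, -0.0062895 , -0.99819691]]), 't': array([  99.27496102,  532.22897693, 1126.4834238 ])}
side {'vertical_fov': 51.75892061664268, 'cx': 271.31245309768826, 'cy': 214.37403136272604, 'R': array([[ 9.46256903e-01, -3.23414887e-01, -8.27377452e-04],
       [-2.26424166e-01, -6.60647532e-01, -7.15735242e-01],
       [ 2.30932827e-01,  6.77456751e-01, -6.98371233e-01]]), 't': array([-474.67648098,  245.83639829,  880.20668376])}
wrist {'vertical_fov': 67.94333250164084, 'cx': 279.4564471311159, 'cy': 212.66332446370518, 'R': array([[ 4.22047667e-01,  9.06573229e-01, -8.64784362e-04],
       [ 8.69128895e-01, -4.04344078e-01,  2.84817188e-01],
       [ 2.57857968e-01, -1.20958039e-01, -9.58581463e-01]]), 't': array([-549.36641425,  -29.73304802,  392.75111959])}
{'clock': 0.1, 'joints': array([ 1.06842822e+00,  3.00402412e-01,  1.52153023e+00, -3.71440937e-05,
        1.32069290e+00, -6.66333078e-02]), 'qd': array([ 0.00195046, -0.00210922, -0.00325552, -0.00012075, -0.00102507,
       -0.00076728]), 'effort': array([ 1.86345904e-03, -5.32639396e+01, -3.53285766e+01,  7.09154550e-02,
        2.34928261e-02, -1.79582241e-05]), 'eef_pos': array([232.05847405, 498.39207896, 212.94551166]), 'eef_rot': array([-3.14055966e+00, -3.28751469e-05,  2.70586705e+00]), 'wrist_force': array([-0.21856714, -1.04523077, -0.9613916 ]), 'moment': array([-0.02390455, -0.04985254,  0.0020244 ]), 'finger_gap': 93.71673688601336}
```

View pics/top0.png

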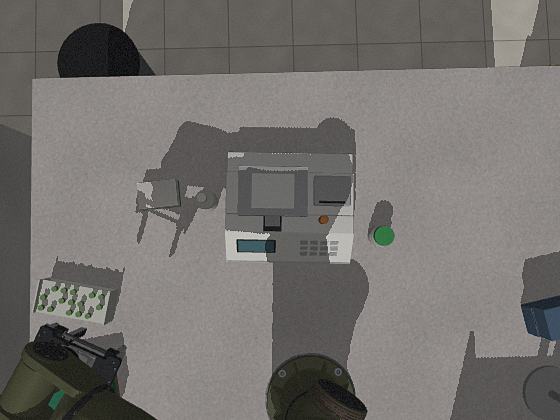

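View pics/side0.png

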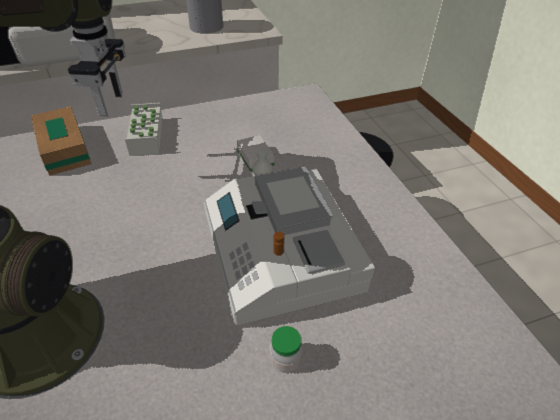

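The top view shows the photometer at about (228-355, 152-263). The tab is near (272,222), the lid at (238-308, 167-215) and the vial at (323,219). In the side view the tab is near (257,210) and the vial at (279,243). Next I'll zoom in on the tab and lid.

```bash
python3 - <<'E'
import cv2,numpy as np
a=cv2.imread("pics/top0.png")[145:270,220:360]; b=cv2.imread("pics/side0.png")[160:330,200:380]
a=cv2.resize(a,None,fx=4,fy=4,interpolation=cv2.INTER_CUBIC)[:, :392]
b=cv2.resize(b[:125,:102],None,fx=4,fy=4,interpolation=cv2.INTER_CUBIC)
cv2.imwrite("pics/c.png",np.hstack([a,b]))
E
```

```text
(no output)
```

View pics/c.png

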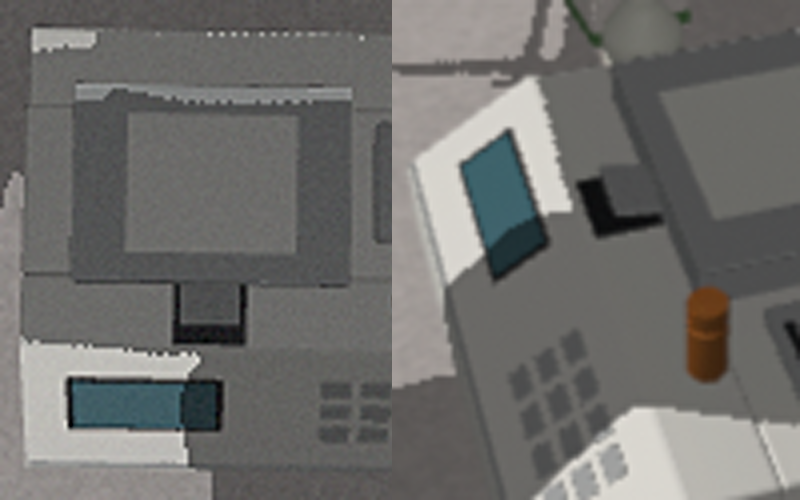

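```bash
cat > h.py <<'E'
import numpy as np
from cell import cams
def ray(n,u,v):
    c=cams.get_calibration(n); f=210/np.tan(np.radians(c["vertical_fov"]/2)); R,t=c["R"],c["t"]
    d=R.T@np.array([(u-c["cx"])/f,(v-c["cy"])/f,1]); return -R.T@t,d/np.linalg.norm(d)
def onz(n,u,v,z):
    o,d=ray(n,u,v); return o+d*(z-o[2])/d[2]
def tri(a,b):
    (o,d),(p,e)=ray(*a),ray(*b); s=np.linalg.lstsq(np.c_[d,-e],p-o,rcond=None)[0]
    x,y=o+s[0]*d,p+s[1]*e; return (x+y)/2,np.linalg.norm(x-y)
E
python3 - <<'E'
from h import *
np.set_printoptions(precision=1,suppress=True)
T=lambda x,y:(220+x/4-.4,145+y/4-.4); S=lambda x,y:(200+(x-392)/4-.4,160+y/4-.4)
for nm,x,y,z in [("lidFL",72,282,110),("lidFR",351,285,110),("padFL",181,325,124),("padFR",239,325,124),("padRL",181,285,118),("casFL",25,465,35),("lidtopRL",75,100,137),("lidtopRR",351,100,137),("deckL",22,273,110)]:
    print(nm,onz("top",*T(x,y),z))
for nm,x,y,z in [("lidFL",615,88,110),("lidFR",697,290,110),("padFL",605,166,124),("vialtop",708,297,160)]: print("side",nm,onz("side",*S(x,y),z))
print(tri(("top",*T(72,282)),("side",*S(615,88))),tri(("top",*T(351,285)),("side",*S(697,290))),tri(("top",*T(181,325)),("side",*S(605,166))))
print("vial",onz("top",323,218,160))
E
```

```text
lidFL [522.3 186.2 110. ]
lidFR [515.5   1.9 110. ]
padFL [491.7 114.6 124. ]
padFR [490.7  76.9 124. ]
padRL [518.1 114.1 118. ]
casFL [398.4 228.6  35. ]
lidtopRL [638.9 179.4 137. ]
lidtopRR [634.3   0.6 137. ]
deckL [529.1 219.1 110. ]
side lidFL [526.7 193.5 110. ]
side lidFR [518.1  17.4 110. ]
side padFL [496.1 113.5 124. ]
side vialtop [505.7 -33.3 160. ]
(array([523.1, 185.2, 117.4]), np.float64(2.40221400758986)) (array([514. ,   3.5, 125.5]), np.float64(1.7159279140855643)) (array([493.9, 114.1, 123.9]), np.float64(4.575484721555558))
vial [506.7 -33.  160. ]
```

Tab front edge triangulates to z 124, as it should. Paddle and lid sizes and the yaw of about -1.7° also agree. That puts tab_top at about (506, 95, 121), the lid front at x≈519 and the hinge at x≈643. The vial is 128 mm away at y≈-33.

I'll close the fingers and travel at the present height to above the tab, 5 mm in front of its middle so the lid stays clear.

```bash
python3 -m handwheel '[[-0.05,-0.03,0,-3],[-0.1,-0.06,0,-6],[-0.15,-0.09,0,-9],[-0.2,-0.12,0,-12],[-0.25,-0.152,0,-15]]' 1 5; python3 -m handwheel '[[-0.05,-0.03,0,-2],[-0.09,-0.05,0,-4],[-0.12,-0.07,0,-6],[-0.12,-0.07,0,-6]]'; python3 -c "
from cell import read_state as r
s=r();print(s['clock'],s['eef_pos'],s['eef_rot'],s['wrist_force'],s['finger_gap'])"
```

```text
clock: 0.72
eef_pos: [395.2, 253.4, 213.0]
eef_rot: [-3.141, -0.0, 2.97]
wrist_force: [1.4, 1.4, -0.1]
finger_gap: 47.1
clock: 1.23
eef_pos: [502.3, 162.4, 212.3]
eef_rot: [-3.14, -0.002, 3.072]
wrist_force: [0.0, 0.2, 0.1]
finger_gap: 7.4
1.225 [502.31398079 162.35035466 212.34547123] [-3.14015154e+00 -1.53628337e-03  3.07182191e+00] [0.00549343 0.18762547 0.1145293 ] 7.400723658594243
```

```bash
python3 -m handwheel '[[-0.002,-0.035,0,-1],[-0.0035,-0.067,0,-2.3],[-0.0035,-0.067,0.035,-2.3],[-0.0035,-0.067,0.068,-2.3],[-0.0035,-0.067,0.068,-2.3]]' ; python3 - <<'E'
from h import *
import cv2
im=cv2.cvtColor(cams.camera("side"),cv2.COLOR_RGB2BGR)
w=cv2.cvtColor(cams.camera("wrist"),cv2.COLOR_RGB2BGR)
b=cv2.resize(im[130:290,190:330],None,fx=3,fy=3,interpolation=cv2.INTER_CUBIC)
cv2.imwrite("pics/d.png",np.hstack([b,cv2.resize(w,(380,480))[:, :380]]))
E
```

```text
clock: 1.85
eef_pos: [499.5, 95.7, 142.8]
eef_rot: [-3.14, -0.006, 3.112]
wrist_force: [-0.1, -0.1, 0.8]
finger_gap: 0.6
```

View pics/d.png

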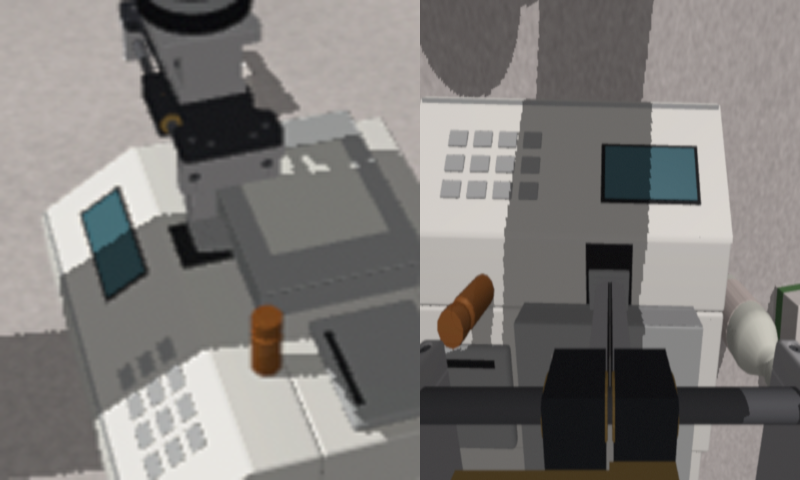

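The two views show the closed fingers directly over the paddle, centred on it (wrist view column ≈609, paddle 587-632) and clear of the lid. The vial is well away. Pressing now in small steps.

```bash
python3 -m handwheel '[[-0.001,0,0.006,0],[-0.001,0,0.011,0],[-0.001,0,0.014,0],[-0.001,0,0.016,0],[-0.001,0,0.016,0]]'; python3 -m handwheel '[[0,0,0.001,0],[0,0,0.002,0],[0,0,0.003,0],[0,0,0.003,0]]'
```

```text
clock: 2.58
eef_pos: [502.1, 95.7, 129.5]
eef_rot: [-3.14, -0.001, 3.112]
wrist_force: [-0.7, 0.5, 2.8]
finger_gap: 0.4
clock: 3.08
eef_pos: [502.0, 95.7, 126.4]
eef_rot: [-3.14, -0.001, 3.112]
wrist_force: [-1.6, 0.6, 2.2]
finger_gap: 0.7
```

```bash
python3 -m handwheel '[[0,0,0.001,0],[0,0,0.002,0],[0,0,0.003,0],[0,0,0.003,0]]'; python3 -m handwheel '[[0,0,0.0005,0],[0,0,0.001,0],[0,0,0.0015,0],[0,0,0.0015,0]]'; python3 - <<'E'
from h import *
import cv2
cv2.imwrite("pics/e.png",cv2.cvtColor(cams.camera("side"),cv2.COLOR_RGB2BGR)[100:340,150:430])
E
```

```text
clock: 3.58
eef_pos: [501.9, 95.7, 123.4]
eef_rot: [-3.14, -0.001, 3.112]
wrist_force: [-2.4, -0.6, 4.3]
finger_gap: 0.6
clock: 4.08
eef_pos: [501.7, 95.7, 122.5]
eef_rot: [-3.14, -0.002, 3.112]
wrist_force: [-8.0, -1.0, 12.0]
finger_gap: 0.1
```

View pics/e.png

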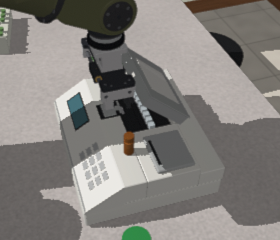

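The lid has sprung ajar, and the force (12 N) shows the tab is right down. I'll release the tab straight up to a fingertip height of about 170 mm.

```bash
python3 -m handwheel '[[0.001,0,-0.01,0],[0.003,0,-0.025,0],[0.003,0,-0.04,0],[0.003,0,-0.055,0],[0.003,0,-0.055,0]]'; python3 - <<'E'
from h import *
import cv2
a=cv2.cvtColor(cams.camera("side"),cv2.COLOR_RGB2BGR)[130:290,190:370]
b=cv2.cvtColor(cams.camera("wrist"),cv2.COLOR_RGB2BGR)
cv2.imwrite("pics/f.png",np.hstack([cv2.resize(a,(450,400),interpolation=cv2.INTER_CUBIC),cv2.resize(b,(350,400))]))
E
```

```text
clock: 4.75
eef_pos: [499.4, 96.0, 178.8]
eef_rot: [-3.141, 0.001, 3.112]
wrist_force: [0.2, -0.9, -0.7]
finger_gap: 0.3
```

View pics/f.png

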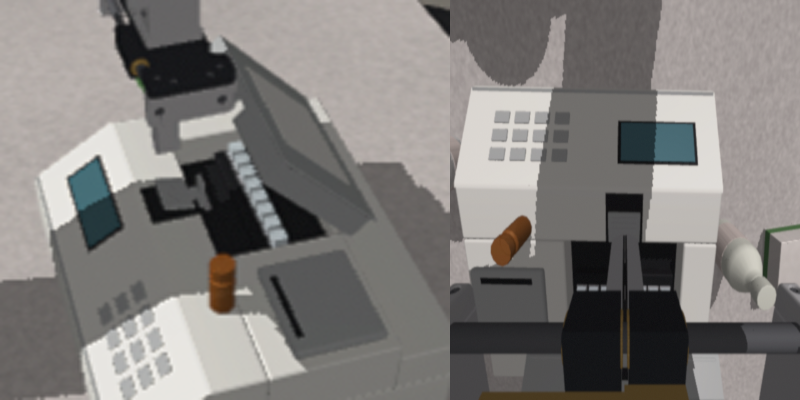

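The lid stands ajar with its raised front edge just behind the fingers, and the tab has sprung back. Next I move rearwards to meet the edge, expecting contact near TCP x≈549.

```bash
python3 -m handwheel '[[-0.015,0,0,0],[-0.030,0,0,0],[-0.040,0,0,0],[-0.044,0,0,0],[-0.048,0,0,0]]'; python3 -m handwheel '[[-0.006,0,-0.005,0],[-0.012,0,-0.01,0],[-0.018,0,-0.015,0],[-0.023,0,-0.019,0],[-0.028,0,-0.023,0]]'
```

```text
clock: 5.48
eef_pos: [546.6, 94.5, 177.0]
eef_rot: [-3.14, -0.002, 3.112]
wrist_force: [-3.2, 0.6, 2.1]
finger_gap: 0.8
clock: 6.1
eef_pos: [575.0, 93.7, 200.2]
eef_rot: [-3.14, -0.002, 3.112]
wrist_force: [-0.7, 1.4, 0.1]
finger_gap: 0.9
```

```bash
python3 -m handwheel '[[-0.007,0,-0.004,0],[-0.014,0,-0.007,0],[-0.021,0,-0.009,0],[-0.028,0,-0.011,0],[-0.033,0,-0.012,0]]'; python3 - <<'E'
from h import *
import cv2
a=cv2.cvtColor(cams.camera("side"),cv2.COLOR_RGB2BGR)[80:290,190:370]
cv2.imwrite("pics/g.png",cv2.resize(a,None,fx=2.5,fy=2.5,interpolation=cv2.INTER_CUBIC))
E
```

```text
clock: 6.72
eef_pos: [608.5, 92.7, 212.1]
eef_rot: [-3.14, -0.002, 3.112]
wrist_force: [-0.4, 0.2, 0.4]
finger_gap: 0.5
```

View pics/g.png

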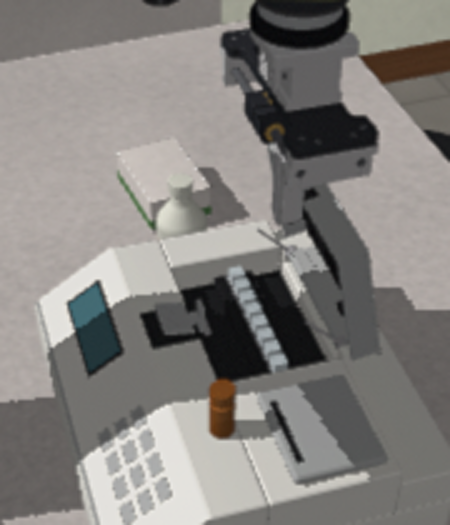

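The lid is nearly upright, with the fingers behind its rim. A gentle further push should take it over centre, then I'll wait and back off.

```bash
python3 -m handwheel '[[-0.006,0,-0.001,0],[-0.012,0,-0.002,0],[-0.018,0,-0.002,0],[-0.023,0,-0.002,0],[-0.026,0,-0.002,0]]';  python3 -m handwheel '[[0,0,0,0],[0.01,0,0,0],[0.03,0,0,0],[0.06,0,0,0],[0.09,0,-0.01,0]]'; python3 -m handwheel '[[0.04,0,-0.02,0],[0.08,0,-0.04,0],[0.1,0,-0.06,0],[0.1,0,-0.06,0],[0.1,0,-0.06,0]]'; python3 -m handwheel '[[0,0,0,0],[0,0,0,0],[0,0,0,0],[0,0,0,0],[0,0,0,0]]'; python3 - <<'E'
from h import *
import cv2
a=cv2.cvtColor(cams.camera("side"),cv2.COLOR_RGB2BGR)[130:390,150:400]
b=cv2.cvtColor(cams.camera("top"),cv2.COLOR_RGB2BGR)[110:280,130:420]
cv2.imwrite("pics/i.png",np.hstack([cv2.resize(a,(385,400),interpolation=cv2.INTER_CUBIC),cv2.resize(b,(415,400*1),interpolation=cv2.INTER_CUBIC)]))
E
```

```text
clock: 7.4
eef_pos: [635.1, 91.9, 213.9]
eef_rot: [-3.14, -0.002, 3.112]
wrist_force: [-0.2, -0.0, -0.1]
finger_gap: 0.8
clock: 8.02
eef_pos: [543.2, 94.5, 223.7]
eef_rot: [-3.14, -0.004, 3.112]
wrist_force: [0.5, 0.2, -0.2]
finger_gap: -0.1
clock: 8.65
eef_pos: [443.6, 97.5, 283.2]
eef_rot: [-3.14, -0.004, 3.112]
wrist_force: [-0.5, 0.5, -1.3]
finger_gap: 0.3
clock: 9.28
eef_pos: [443.6, 97.5, 283.2]
eef_rot: [-3.14, -0.004, 3.112]
wrist_force: [0.5, -0.0, -0.1]
finger_gap: 0.2
```

View pics/i.png

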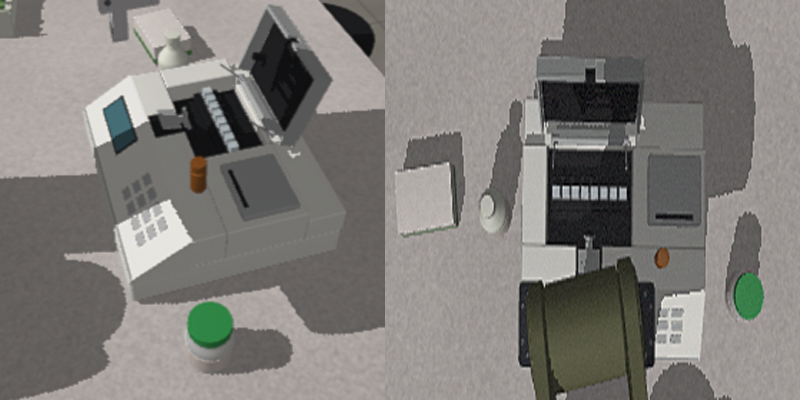

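The lid stands tilted back past vertical, and nothing else looks moved. As a last check I'll compare its edge with the geometry of 1.92 rad, test that it is at rest, and compare the standing objects with the first picture.

```bash
python3 -m handwheel '[[0,0,0,0],[0,0,0,0],[0,0,0,0],[0,0,0,0]]'; python3 - <<'E'
from h import *
import cv2
t=cams.camera("top"); s=cams.camera("side")
t0=cv2.imread("pics/i.png")
b=cv2.resize(t[110:280,130:420],(415,400),interpolation=cv2.INTER_CUBIC)[:,:,::-1]
print("moved px since last:",(np.abs(b[:230].astype(int)-t0[:230,385:]).max(2)>40).sum())
c=cams.get_calibration("top"); f=210/np.tan(np.radians(c["vertical_fov"]/2))
ux=np.array([.9996,-.03,0]);H=np.array([506,95.3,110])+137*ux
for th in(1.6,1.75,1.92):
    A=H-ux*124*np.cos(th)+[0,0,124*np.sin(th)];B=A+27*(np.sin(th)*ux+np.array([0,0,np.cos(th)]))
    print(th,[ (f*p[:2]/p[2]+[c["cx"],c["cy"]]).round(1) for p in (c["R"]@A+c["t"],c["R"]@B+c["t"])])
print("seen rows: A",110+80*170/400,"B",110+57*170/400)
def cen(im,n,lo,hi):
    h=cv2.cvtColor(im,cv2.COLOR_BGR2HSV); m=cv2.inRange(h,lo,hi); k,l,st,ce=cv2.connectedComponentsWithStats(m)
    i=1+st[1:,4].argmax(); print(n,ce[i].round(1),st[i,4])
for nm,i0,i1 in(("top",cv2.imread("pics/top0.png"),t[:,:,::-1]),("side",cv2.imread("pics/side0.png"),s[:,:,::-1])):
    for im in(i0,i1):
        im=im.copy(); im[:, :190]=0; im[:180]=0; im=np.ascontiguousarray(im[:, :440])
        cen(im,nm+" jar",(50,120,50),(75,255,255)); cen(im,nm+" vial",(5,150,60),(18,255,255))
E
```

```text
clock: 9.88
eef_pos: [443.6, 97.5, 283.2]
eef_rot: [-3.14, -0.004, 3.112]
wrist_force: [-0.5, 0.0, -0.0]
finger_gap: 0.5
moved px since last: 0
1.6 [array([272.2, 158.6]), array([272.3, 147.3])]
1.75 [array([272.2, 151. ]), array([272.3, 140.3])]
1.92 [array([272.3, 143. ]), array([272.3, 133.5])]
seen rows: A 144.0 B 134.225
top jar [383.7 235.4] 310
top vial [323.6 219.2] 51
top jar [383.7 235.4] 311
top vial [323.5 219.3] 53
side jar [285.9 340.7] 677
side vial [278.1 242.9] 196
side jar [285.9 340.7] 677
side vial [278.2 242.7] 200
```

The lid is on its stop and still, the tab is free, and the jar and vial have not moved. Handing in.

```bash
python3 -c "
from cell import manip
print(manip.sign_off())"
```

```text
the job is handed in; nothing more can be done
None
```

The cuvette chamber is open. I pressed the tab with the closed fingertips until the lid sprang ajar. I then backed off, pushed the lid up and back past centre, and withdrew the arm clear. The job was handed in at about 10 s.

**Last checks:**
- **Lid:** its edge was seen at rows 144 and 134 in the top view, against 143 and 133.5 expected at 1.92 rad. It showed no motion between two pictures about half a second apart.
- **Tab:** it looked sprung back up in the pictures; I did not measure its angle.
- **Objects:** the jar and vial were within 0.2 px of where they started. The bottle and box I judged only by eye in the last pictures, where they look in place.
- **Force:** the wrist force was about zero after withdrawing. The highest I read was about 14 N in all (12 N upward) with the tab right down, because I pressed slightly past its end. That is more than the 5 N needed but far below the limits.

No checks failed. The only disagreement was in the first measurements: the lid's front corners came out 7 to 15 mm too high when triangulated from the two views. I used the tab's front edge instead, which came out at its stated height.

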